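Turn the top leaf of the counter menu binder

TASK

Take the metal weight off the left-hand pages of the menu binder, then turn the top leaf, the one standing ajar on the right, over the rings until it lies flat on the left and shows its other face; leave the leaf under it where it is. Then stand the weight upright and wholly on the turned leaf to hold it down, and let go. Do not drop or knock the weight, and do not move or tip the mug, the bottle or the jar.

Things in the scene. Friction and masses are not known exactly. Their poses are not given: they have to be found in the camera images.
- binder: Ring binder lying open on the counter; it does not move. Origin: on the counter, under the middle of the ring row. Its x axis runs along the spine (away from the robot at yaw 0), y to the left-hand pages, z up. Black covers: 236 mm along x, 354 mm along y in all. The right pile of pages spans x -110 to 110, y -12 to -148 mm and is 18.5 mm high.
- ring_line (a point): Middle of the ring centre line, about which the leaves turn: it runs along the binder's x, 24 mm above the counter. Three steel rings at x = -75, 0 and 75 mm reach 18 mm from that line (42 mm above the counter).
- left_pages (a point): Middle of the flat top of the left pile of pages, 22.2 mm above the counter; the pile spans x -110 to 110, y 12 to 148 mm of the binder.
- top_leaf (a joint): Angle (rad) about the ring centre line: 0 = flat to the right (binder -y), pi/2 = upright, pi = flat on the left pile (stop). Starts at 0.3 to 0.75. It is tight on its rings and stays at any angle where it is left; 1 to 2 N at the free edge turns it.
- top_leaf_edge (a point): Middle of the top leaf's long free edge, mid-thickness, 150 mm out from the ring line. The leaf: stiff white plate, 0.1 kg, 3 mm thick, its mid-plane through the ring line, 9 to 150 mm out from it, 220 mm along the spine (binder x -110 to 110), with a tab at x -100 to -40 mm that reaches 164 mm out.
- lower_leaf (a joint): Angle of the leaf below it, counted the same way, with the same stiffness: starts at 0.03 to 0.10 and is to stay there.
- lower_leaf_edge (a point): Middle of the lower leaf's long free edge, 150 mm out. The same plate as the top leaf, but its mid-plane lies 3.8 mm under the ring line when flat on the right, and its tab is at x 40 to 100 mm.
- weight: Turned aluminium weight, about 0.35 kg, standing on the left pile: a disc 64 mm across and 20 mm high, sloping up to a round stem 26 mm across from 24 to 60 mm height (top). Origin: centre of the underside; z along the stem.
- mug: White mug, 76 mm across, 90 mm high, with a handle on its own +y side that reaches about 70 mm from the axis. Origin: centre of the underside. Bystander.
- bottle: Closed amber bottle, 62 mm across, 190 mm high. Origin: centre of the underside. Bystander.
- jar: Closed jar, 72 mm across, 100 mm high. Origin: centre of the underside. Bystander.
Not all that is in view belongs to the job. Of the things shaped like the weight, the aluminium one is meant.

How it is judged:
By the outcome, as a careful person would: the job done as asked, in the order asked, and still so for the second after the job is handed in, with the robot touching nothing.
It also fails if it takes over 70 s, if anything falls off the work surface, if the arm or the gripper's body presses on something with over 40 N, if the wrist force passes 120 N, or if a joint passes its speed limit or range.

ROBOT

A 6-joint arm with a two-finger parallel gripper is mounted at the origin on the work surface. World frame = base frame: x ahead of the robot, y to its left, z up, the work surface at z = 0. Lengths are in mm, angles in rad, forces in N, time in s.
With the tool pointing down it reaches from about 350 to 875 mm from the base axis. Payload 4.2 kg.
Tool frame: the origin (TCP) lies at the very end of the fingers, on their centre line; the grasp point (between the pads) lies 19 mm behind it; z points along the fingers, y is the line along which they close (so a half turn about z gives the same grasp; the last joint's range is limited). The gripper opens to 85 mm and grips with 20 to 120 N. Pads are 22 mm wide; open, the fingers measure 114 mm over their backs; the gripper's body (76 mm by 85 mm) begins 54 mm behind the grasp point. The pads swing forward as they close: fully open they stand 13 mm farther back than shut.
Start: joints at [-0.862, 0.385, 0.008, 0, -1.194, -0.259], TCP at [271.753, -562.805, 231.312] pointing down, gripper open.
Joint ranges: [-3.14, 3.14], [-1.21, 2.06], [-1.07, 1.41], [-3.16, 2.05], [-2.99, -0.16], [-3.1, 3.1]. Speed limits (rad/s): [2.79, 2.79, 3.14, 3.14, 3.14, 3.14].

INTERFACE

Orientations are given as a unit quaternion [x, y, z, w].
In Python, from bench import arm gives the robot as it stands. The module is installed in compiled form; this text tells all that it offers.
- The arm moves only by the tool drive_tool, never from a script. Its argument "targets" is a list of rows, each a list of 5 numbers: the closure, from -1 (fully open) to 1 (shut), then the shift along the tool's x, y, z in mm, then the turn about the tool's z in degrees. In form: [[grip, tx, ty, tz, roll], ...]. A call has 1 to 12 rows; each row is the pose to reach, as a shift and turn from the pose commanded when the call began, along the tool's axes at that moment; what a row does not reach only later rows make up. A row lasts 1/10 s, in which the tool goes at most 50 mm and 8.59 degrees, less where a joint would pass 70% of its speed; a pose out of reach is approached as far as the arm can. A call with a gripper value outside its range is refused whole. The fingers move at their own pace and stop on an object; the grip force is fixed at half the most. Time passes only in rows, so rows that repeat a pose let the fingers close. It gives the time, the measured TCP pose, the force, the opening and the grip force at its end, in the units of the state.
- arm.read_state(): the state, without advancing time (a new reading comes with each control period).
- arm.get_image(name): name is "scene" or "top"; returns the picture (400x640x3 uint8, blue, green, red); there is no depth.
- arm.camera_params(name): a dict with "fov_y" (degrees; the focal length in pixels is half the picture's height over the tangent of half this angle, whatever the lens; pixels are square), "cx", "cy" (the principal point, pixels), "rvec" (rotation vector, rad) and "tvec" (3), from world to camera coordinates, as OpenCV has them. Camera axes: x right, y down, z forward; pixel columns grow to the right and rows downward; lengths in mm; the calibration is good to about 2 mm. A picture is of the moment at which its call begins. camera_params takes no time and is no camera call.
- arm.job_done(): hands the job in; it is judged then, once.
The state is a dict: "clock": time; "joints": joint angles; "joint_vel": joint speeds; "joint_efforts": joint torques, N m; "position": TCP position; "ee_rot": TCP orientation; "contact_force": force on the tool from outside, world axes, zero at the start; "wrist_torque": the same for the moment, N m; "gripper_width": finger opening in mm; "grasp_force": force on a finger pad.
Only numpy, scipy, OpenCV 4.12 (cv2) and the standard library are available. Lean on these libraries where they do the work, as an engineer would, in place of code of your own. Each camera call takes 0.05 s, during which the arm holds its last target. There are 200 camera calls.

## Working session

There is one attempt and no reset: what is moved stays moved. The work goes in short steps, Python scripts to look and compute and a tool call to move; the robot and the scene stay as the last step left them, time stands still between calls to the robot, and variables do not carry over. Pictures are saved under pics/ and viewed, at most 14 in all, crops included, and the job is handed in when it is done.

Besides the shell and the picture viewer there is one more tool, called after "Call:" by a JSON object that holds its "op" and its "data", one argument or row to a line. drive_tool: Moves the arm, as the interface text tells. Its arguments: {"type":"object","properties":{"targets":{"type":"array","items":{"type":"array","items":{"type":"number"}}}},"required":["targets"]}

```bash
mkdir -p pics; cat > h.py <<'E'
import numpy as np, cv2
from bench import arm
def cam(n):
    p=arm.camera_params(n); f=200/np.tan(np.radians(p['fov_y'])/2)
    K=np.array([[f,0,p['cx']],[0,f,p['cy']],[0,0,1]]); R=cv2.Rodrigues(np.array(p['rvec'],float))[0]; t=np.array(p['tvec'],float).ravel()
    return K,R,t
def ray(n,uv):
    K,R,t=cam(n); d=R.T@np.linalg.solve(K,np.array([*uv,1.])); return -R.T@t,d
def onz(n,uv,z):
    o,d=ray(n,uv); return o+d*(z-o[2])/d[2]
def proj(n,P):
    K,R,t=cam(n); q=K@(R@np.array(P,float)+t); return q[:2]/q[2]
E
python3 - <<'E'
from h import *
a=arm.get_image('scene');b=arm.get_image('top')
cv2.imwrite('pics/s0.png',a);cv2.imwrite('pics/t0.png',b)
for n in('scene','top'):
    print(n,arm.camera_params(n)); K,R,t=cam(n); print(-R.T@t,R[2])
print(arm.read_state())
E
```

```text
scene {'fov_y': 47.45712560459105, 'cx': 317.2753335563874, 'cy': 200.3003443535561, 'rvec': array([ 1.2612323 ,  2.26209754, -0.97628632]), 'tvec': array([ 295.30017575, -266.57476022, 1421.33879686])}
[1179.13546284  399.98023058  792.54252093] [-0.60875918 -0.39027588 -0.69072209]
top {'fov_y': 52.783967912332, 'cx': 319.79381649734995, 'cy': 195.16245420804267, 'rvec': array([ 2.17409658, -2.13538814,  0.1357866 ]), 'tvec': array([  2.65891798, 539.31572599, 925.42649984])}
[417.22273073   9.75188908 986.46481051] [ 0.12706135  0.0027028  -0.99189118]
{'clock': 0.1, 'joints': array([-8.62395001e-01,  3.85490567e-01,  6.74581144e-03, -4.34110847e-04,
       -1.19400229e+00, -2.58593579e-01]), 'joint_vel': array([-0.00032961, -0.00039119,  0.00141887,  0.00081875, -0.000382  ,
       -0.00116214]), 'joint_efforts': array([ 1.28850370e-04, -3.93320060e+01,  1.88930154e+01,  4.19800311e+00,
       -2.59002336e-03,  1.73082651e-05]), 'position': array([ 271.52521807, -562.35061509,  230.31799392]), 'ee_rot': array([-2.22934502e-01,  9.74832917e-01,  9.57345802e-04, -2.74797591e-04]), 'contact_force': array([-0.17140283,  0.70673216,  0.11309539]), 'wrist_torque': array([-0.01404461, -0.01007522, -0.00837182]), 'grasp_force': 0.0, 'gripper_width': 85.60943525649931}
```

View pics/s0.png

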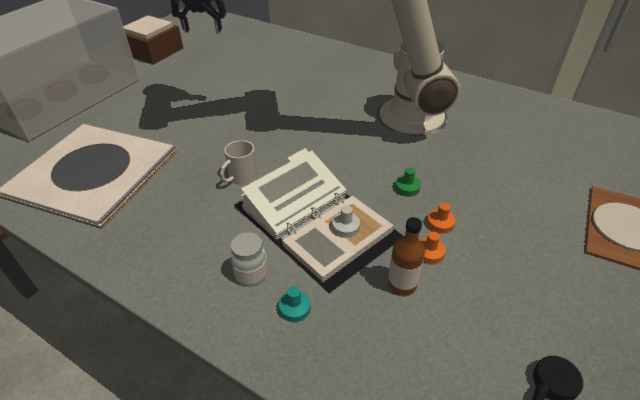

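View pics/t0.png

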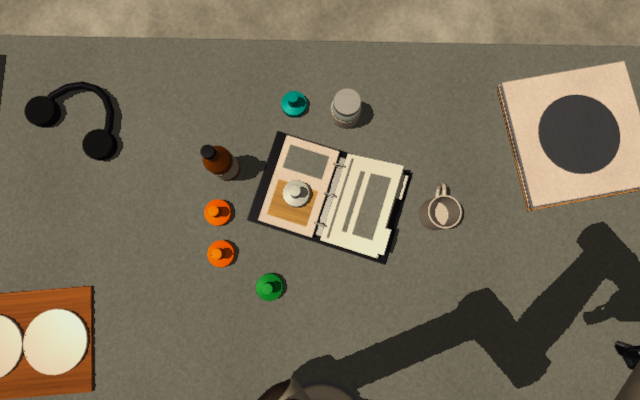

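The top view shows the binder around (330,200), spine from about (322,237) to (341,160), with the ajar leaf on its right. Things that could be taken for the weight: grey (296,193) on the left pages, orange (217,212) and (220,254), green (270,287), teal (294,104). I choose the grey metal one on the left pages and check it in a close crop.

```bash
python3 - <<'E'
from h import *
b=cv2.imread('pics/t0.png');s=cv2.imread('pics/s0.png')
c=cv2.resize(b[120:270,240:420],None,fx=4,fy=4,interpolation=cv2.INTER_CUBIC); cv2.imwrite('pics/t0c.png',c)
c=cv2.resize(s[140:290,215:405],None,fx=4,fy=4,interpolation=cv2.INTER_CUBIC); cv2.imwrite('pics/s0c.png',c)
E
```

```text
(no output)
```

View pics/t0c.png

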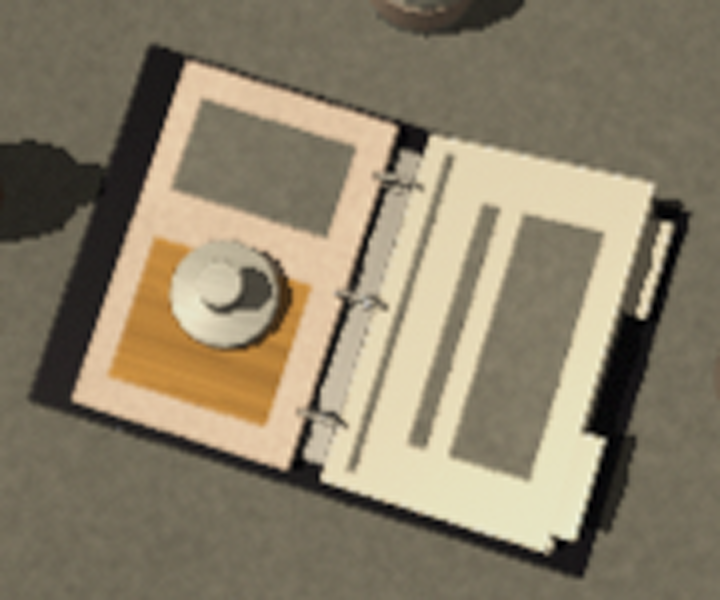

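View pics/s0c.png

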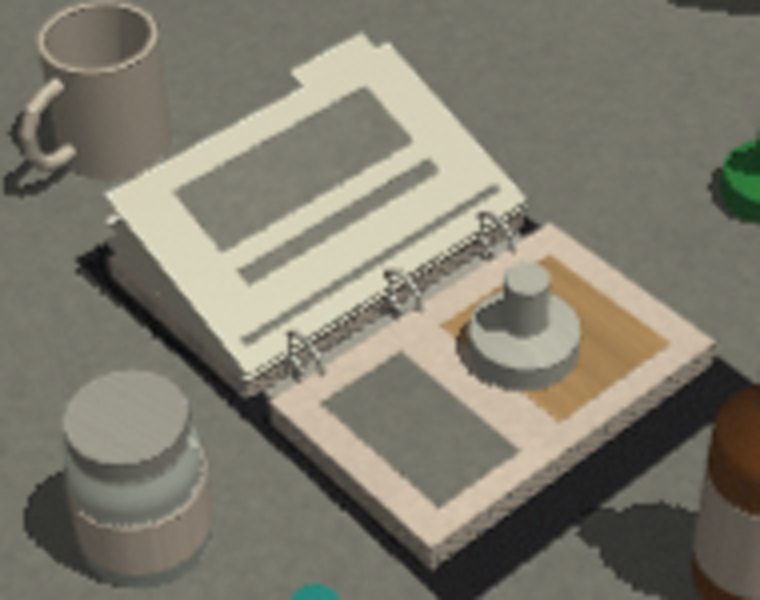

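The grey, stemmed weight (crop (222,284)) stands alone on the left pages, bare metal, so the choice holds. The leaf's tab is at crop (585,490), and the lower leaf's tab at (655,270).

```bash
python3 - <<'E'
from h import *
T=lambda u,v:(240+(u-1.5)/4,120+(v-1.5)/4); S=lambda u,v:(215+(u-1.5)/4,140+(v-1.5)/4)
np.set_printoptions(precision=1,suppress=True)
c=np.array([[110,148],[110,12],[-110,12],[-110,148]],float)
def fit(P):
    m=P.mean(0);cm=c.mean(0);A=(c-cm).T@(P-m);th=np.arctan2(A[0,1]-A[1,0],A[0,0]+A[1,1])
    R=np.array([[np.cos(th),-np.sin(th)],[np.sin(th),np.cos(th)]]);return m-R@cm,th,R
for n,px in(('top',[T(185,60),T(397,125),T(290,470),T(75,403)]),('scene',[S(435,570),S(272,405),S(550,225),S(715,345)])):
    P=np.array([onz(n,p,22.2)[:2] for p in px]); o,th,R=fit(P); print(n,o,th,np.abs((R@c.T).T+o-P).max())
    if n=='top':O,TH,RR=o,th,R
w1=onz('top',T(222,284),82.2)[:2];w2=onz('scene',S(528,272),82.2)[:2];print('w',w1,w2,RR.T@(w1-O),RR.T@(w2-O))
def tri(a,b):
    o1,d1=ray('top',a);o2,d2=ray('scene',b);s=np.linalg.lstsq(np.c_[d1,-d2],o2-o1,rcond=None)[0]
    p,q=o1+d1*s[0],o2+d2*s[1];return (p+q)/2,np.linalg.norm(p-q)
for a,b in((T(655,183),S(108,195)),(T(553,550),S(390,45)),(T(575,540),S(362,37))):
    p,e=tri(a,b);l=RR.T@(p[:2]-O);print('leaf',p,e,l,np.arctan2(p[2]-24,-l[1]),np.hypot(p[2]-24,l[1]))
for n,uv,z in(('jar',(347,98),100),('mug',(446,211),90),('bottle',(208,152),190)):
    q=onz('top',uv,z)[:2];print(n,q,RR.T@(q-O))
print('rings',[onz('top',T(*u),42)[:2] for u in((400,180),(362,301),(322,417))])
print(RR, [RR@[0,1]])
E
```

```text
top [542.2 -13.6] -0.2800178994833022 0.8187006627166511
scene [547.  -11.1] -0.28046247075260944 7.142826124430485
w [542.4  68.3] [539.2  66.8] [-22.4  78.7] [-25.1  76.4]
leaf [ 606.1 -178.3   76.5] 0.5482956519529354 [ 106.9 -140.6] 0.3572541848072662 150.12826391693372
leaf [ 395.5 -118.4   72.6] 4.598846232402123 [-112.  -141.3] 0.3316526621131321 149.40744184840167
leaf [ 402.6 -132.2   77.9] 0.5104078153712617 [-101.4 -152.6] 0.3395146533666197 161.81155175083387
jar [756. -46.] [214.5  27.9]
mug [ 501.5 -270. ] [  31.8 -257.6]
bottle [603.1 239.3] [-11.3 259.9]
rings [array([612.5, -33.7]), array([539.3, -12.1]), array([470.5,  10.3])]
[[ 1.   0.3]
 [-0.3  1. ]] [array([0.3, 1. ])]
```

The binder origin is at about (542,-14) with yaw -0.28, the leaf at about 0.35 rad, and the weight at binder (-23,78). The plan is to park the weight on the near side of the binder, push the leaf over with closed fingers, then put the weight back. First I move above the weight, with tool y along the spine.

Call:
{"op": "drive_tool", "data": {
  "targets": [
    [-1,-516,449,0,-48],
    [-1,-516,449,0,-48],
    [-1,-516,449,0,-48],
    [-1,-516,449,0,-48],
    [-1,-516,449,0,-48],
    [-1,-516,449,0,-48],
    [-1,-516,449,0,-48],
    [-1,-516,449,0,-48],
    [-1,-516,449,0,-48],
    [-1,-516,449,0,-48],
    [-1,-516,449,0,-48],
    [-1,-516,449,0,-48]
  ]
}}

```text
clock: 1.3
position: [508.2, -9.3, 231.2]
ee_rot: [-0.6, 0.8, 0.0, -0.0]
contact_force: [0.9, -1.2, -0.1]
gripper_width: 85.5
grasp_force: 0.0
```

```bash
cat >> h.py <<'E'
from scipy.spatial.transform import Rotation
TH=-0.28; O=np.array([542.2,-13.6])
def st():
    s=arm.read_state(); R=Rotation.from_quat(s['ee_rot']).as_matrix(); return s,R
def b2w(X,Y): c,q=np.cos(TH),np.sin(TH); return O+[c*X-q*Y,q*X+c*Y]
def go(X,Y,Z):
    s,R=st(); d=R.T@(np.r_[b2w(X,Y),Z]-s['position']); 
    yaw=np.degrees(np.arctan2(R[1,1],R[0,1])-np.pi-TH); yaw=(yaw+90)%180-90
    print('shift',d.round(1),'roll needed',round(yaw,1))
E
python3 - <<'E'
from h import *
go(-23.5,78,110); print(st()[0]['joints'].round(2))
E
```

```text
shift [-83.2 -10.1 121.2] roll needed -0.2
[ 0.3   0.19 -0.27 -0.   -1.11 -0.58]
```

Call:
{"op": "drive_tool", "data": {
  "targets": [
    [-1,-83,-10,0,0],
    [-1,-83,-10,0,0],
    [-1,-83,-10,60,0],
    [-1,-83,-10,110,0],
    [-1,-83,-10,110,0],
    [-1,-83,-10,110,0]
  ]
}}

```text
clock: 1.9
position: [540.1, 65.0, 120.0]
ee_rot: [-0.6, 0.8, 0.0, -0.002]
contact_force: [0.7, 0.3, 0.2]
gripper_width: 85.5
grasp_force: 0.0
```

```bash
python3 - <<'E'
from h import *
go(-23.5,78,48)
a=arm.get_image('scene');c=cv2.resize(a[120:290,235:435],None,fx=3,fy=3,interpolation=cv2.INTER_CUBIC);cv2.imwrite('pics/s1.png',c)
E
```

```text
shift [-3.3 -0.5 71.9] roll needed -0.2
```

View pics/s1.png

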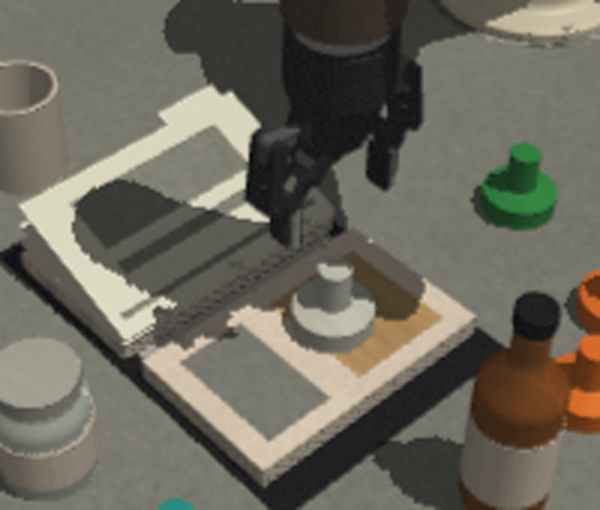

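The fingers, at crop (275,190) and (395,140), straddle the stem at (335,275) along the spine, clear of everything. I descend and grip.

Call:
{"op": "drive_tool", "data": {
  "targets": [
    [-1,-3,0,30,0],
    [-1,-3,0,55,0],
    [-1,-3,0,70,0],
    [-1,-3,0,70,0],
    [-1,-3,0,70,0]
  ]
}}

```text
clock: 2.45
position: [543.7, 68.9, 53.7]
ee_rot: [-0.6, 0.8, -0.001, 0.002]
contact_force: [-0.7, -0.3, 0.8]
gripper_width: 85.3
grasp_force: 0.0
```

Call:
{"op": "drive_tool", "data": {
  "targets": [
    [0,0,0,0,0],
    [1,0,0,0,0],
    [1,0,0,0,0],
    [1,0,0,0,0],
    [1,0,0,0,0],
    [1,0,0,0,0],
    [1,0,0,0,0],
    [1,0,0,0,0],
    [1,0,0,0,0]
  ]
}}

```text
clock: 3.35
position: [542.3, 68.6, 52.1]
ee_rot: [-0.6, 0.8, -0.0, 0.001]
contact_force: [-0.0, -0.6, 5.8]
gripper_width: 24.2
grasp_force: 59.3
```

Call:
{"op": "drive_tool", "data": {
  "targets": [
    [1,0,0,-3,0],
    [1,0,0,-10,0],
    [1,0,0,-25,0],
    [1,0,0,-50,0],
    [1,0,0,-65,0],
    [1,0,0,-65,0]
  ]
}}

```text
clock: 3.95
position: [542.8, 68.9, 118.2]
ee_rot: [-0.6, 0.8, -0.001, 0.002]
contact_force: [0.5, 0.1, -3.8]
gripper_width: 24.4
grasp_force: 59.4
```

```bash
python3 - <<'E'
from h import *
go(-23.5,78,48); go(-172,10,110);go(-172,10,26)
K=onz('top',(270,287),0);print(K)
E
```

```text
shift [ 1.7  1.5 70.2] roll needed -0.2
shift [ 69.9 149.6   7.5] roll needed -0.2
shift [ 70.2 149.9  91.5] roll needed -0.2
[319.48459908 127.81761113   0.        ]
```

The weight is held: about 3.8 N of load at 59 N grip. I park it on the near side of the binder.

Call:
{"op": "drive_tool", "data": {
  "targets": [
    [1,12,25,0,0],
    [1,28,60,0,0],
    [1,44,95,0,0],
    [1,60,128,0,0],
    [1,70,150,0,0],
    [1,70,150,0,0],
    [1,70,150,25,0],
    [1,70,150,50,0],
    [1,70,150,70,0],
    [1,70,150,78,0],
    [1,70,150,82,0],
    [1,70,150,82,0]
  ]
}}

```text
clock: 5.15
position: [378.4, 43.2, 34.1]
ee_rot: [-0.6, 0.8, -0.0, -0.0]
contact_force: [0.3, 0.3, -4.6]
gripper_width: 24.6
grasp_force: 59.8
```

Call:
{"op": "drive_tool", "data": {
  "targets": [
    [1,0,0,2,0],
    [1,0,0,4,0],
    [1,0,0,5,0],
    [1,0,0,6,0],
    [1,0,0,6,0]
  ]
}}

```text
clock: 5.65
position: [378.5, 43.4, 29.8]
ee_rot: [-0.601, 0.8, -0.0, 0.001]
contact_force: [-4.4, 0.2, 14.6]
gripper_width: 24.5
grasp_force: 61.7
```

Call:
{"op": "drive_tool", "data": {
  "targets": [
    [1,0,0,-1,0],
    [0.5,0,0,-1,0],
    [0,0,0,-1,0],
    [-0.5,0,0,-1,0],
    [-0.5,0,0,-1,0],
    [-0.5,0,0,-10,0],
    [-0.5,0,0,-30,0],
    [-0.5,0,0,-65,0],
    [-0.5,0,0,-110,0],
    [-0.5,0,0,-150,0],
    [-0.5,0,0,-150,0]
  ]
}}

```text
clock: 6.75
position: [381.6, 44.7, 183.5]
ee_rot: [-0.601, 0.799, -0.001, 0.006]
contact_force: [0.7, 1.0, -0.7]
gripper_width: 64.5
grasp_force: 0.0
```

```bash
python3 - <<'E'
from h import *
go(0,-185,180);go(0,-185,50)
a=arm.get_image('scene');b=arm.get_image('top')
c=np.vstack([cv2.resize(a[120:290,235:435],(400,340)),cv2.resize(b[150:270,250:390],(400,343))[:260]]);cv2.imwrite('pics/s2.png',c)
E
```

```text
shift [ 196.3 -170.8    3.6] roll needed -0.1
shift [ 197.4 -169.5  133.6] roll needed -0.1
```

View pics/s2.png

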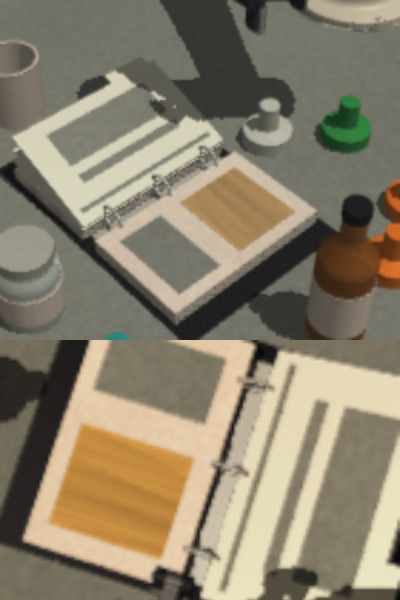

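The weight stands upright at (268,125) on the counter by the binder, and the left pages are bare. Next I move to the right of the leaf's free edge with the fingers shut.

Call:
{"op": "drive_tool", "data": {
  "targets": [
    [1,197,-165,0,0],
    [1,197,-165,0,0],
    [1,197,-165,0,0],
    [1,197,-165,0,0],
    [1,197,-165,0,0],
    [1,197,-165,0,0],
    [1,197,-165,40,0],
    [1,197,-165,80,0],
    [1,197,-165,115,0],
    [1,197,-165,129,0],
    [1,197,-165,129,0]
  ]
}}

```text
clock: 7.95
position: [478.1, -191.4, 45.3]
ee_rot: [-0.6, 0.8, 0.003, -0.004]
contact_force: [-0.8, 0.4, 0.1]
gripper_width: -0.1
grasp_force: 0.0
```

```bash
python3 - <<'E'
from h import *
go(-5,-152,52);go(-5,-185,52)
E
```

```text
shift [-36.6  -7.2  -6.8] roll needed -0.2
shift [-3.6 -7.3 -6.7] roll needed -0.2
```

Call:
{"op": "drive_tool", "data": {
  "targets": [
    [1,-15,0,-2,0],
    [1,-26,0,-2,0],
    [1,-30,0,-2,0],
    [1,-32,0,-6,0],
    [1,-34,0,-12,0],
    [1,-37,0,-20,0],
    [1,-40,0,-28,0],
    [1,-44,0,-38,0],
    [1,-48,0,-46,0]
  ]
}}

```text
clock: 8.85
position: [494.9, -146.0, 96.4]
ee_rot: [-0.6, 0.8, -0.0, 0.0]
contact_force: [-0.4, -0.7, -1.1]
gripper_width: 0.3
grasp_force: 0.6
```

```bash
cat > leaf.py <<'E'
import sys
from h import *
s,R=st();c,q=np.cos(TH),np.sin(TH);d=s['position'][:2]-O
print('tool binder',(c*d[0]+q*d[1]).round(1),(-q*d[0]+c*d[1]).round(1),s['position'][2].round(1),s['contact_force'].round(1))
a=arm.get_image('scene');b=arm.get_image('top')
cv2.imwrite(sys.argv[1],np.hstack([cv2.resize(a[90:290,225:425],(400,400)),cv2.resize(b[110:270,250:410],(400,400))]))
E
python3 leaf.py pics/p1.png
```

```text
tool binder -8.9 -140.3 96.4 [-0.4 -0.7 -1.1]
```

View pics/p1.png

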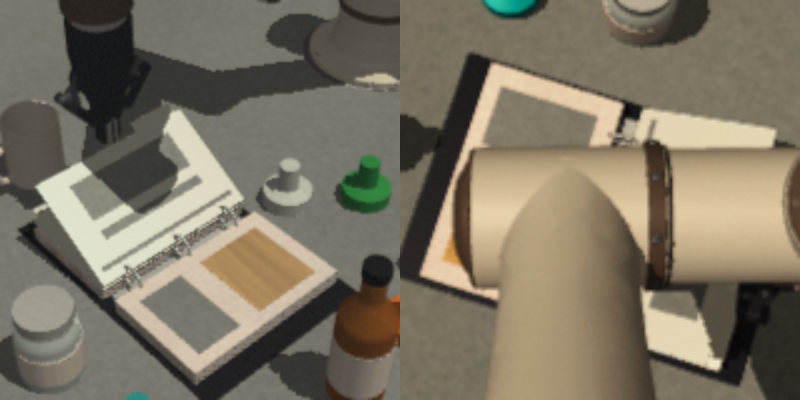

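The leaf has risen: its far free corner is at crop (38,185), with the tip just outside the edge.

```bash
cat > th.py <<'E'
from h import *
def th(uv,X=110,r=150):
    f=lambda t:np.linalg.norm(proj('scene',[*b2w(X,-r*np.cos(t)),24+r*np.sin(t)])-uv)
    g=np.arange(0.2,3.14,.01);v=[f(t) for t in g];i=int(np.argmin(v));return g[i],v[i]
E
python3 - <<'E'
from th import *
print(th((225+38/2,90+185/2)),th((225+182/2,90+110/2),-110),th((242,188)))
E
```

```text
(np.float64(0.6100000000000003), np.float64(1.1415977369359223)) (np.float64(0.5700000000000003), np.float64(2.24524240271318)) (np.float64(0.4000000000000002), np.float64(1.3497930855734395))
```

Call:
{"op": "drive_tool", "data": {
  "targets": [
    [1,-4,0,-1,0],
    [1,-9,0,-5,0],
    [1,-14,0,-10,0],
    [1,-20,0,-16,0],
    [1,-25,0,-20,0],
    [1,-31,0,-25,0],
    [1,-36,0,-29,0]
  ]
}}

```text
clock: 9.65
position: [505.4, -113.0, 125.9]
ee_rot: [-0.6, 0.8, -0.001, 0.0]
contact_force: [-0.2, -4.1, 3.5]
gripper_width: -0.2
grasp_force: 2.1
```

```bash
python3 leaf.py pics/p2.png
```

```text
tool binder -7.9 -105.7 125.9 [-0.2 -4.1  3.5]
```

View pics/p2.png

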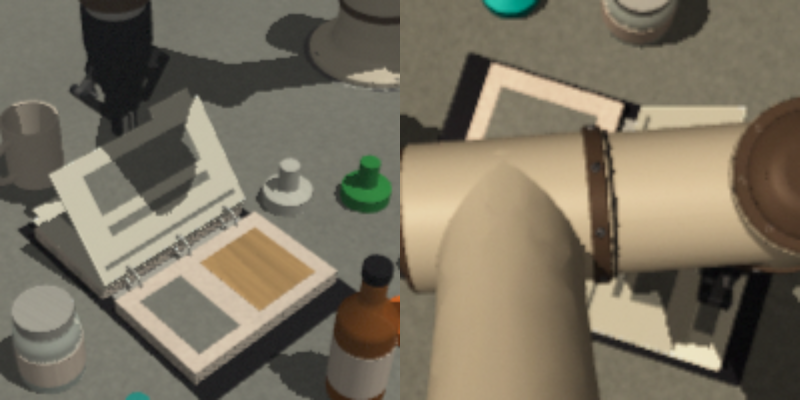

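The leaf is at about 0.9 rad with its far corner at (52,177); the lower leaf stays put and the force is 5 N. I carry on through upright.

Call:
{"op": "drive_tool", "data": {
  "targets": [
    [1,-6,0,-5,0],
    [1,-13,0,-10,0],
    [1,-20,0,-14,0],
    [1,-30,0,-19,0],
    [1,-41,0,-24,0],
    [1,-51,0,-27,0],
    [1,-62,0,-29,0],
    [1,-73,0,-30,0],
    [1,-84,0,-30,0],
    [1,-95,0,-26,0],
    [1,-107,0,-18,0],
    [1,-119,0,-10,0]
  ]
}}

```text
clock: 10.95
position: [538.3, 3.8, 133.4]
ee_rot: [-0.6, 0.8, 0.0, -0.0]
contact_force: [0.1, -2.2, 0.7]
gripper_width: 0.0
grasp_force: 0.5
```

```bash
python3 leaf.py pics/p3.png
```

```text
tool binder -8.6 15.6 133.4 [ 0.1 -2.2  0.7]
```

View pics/p3.png

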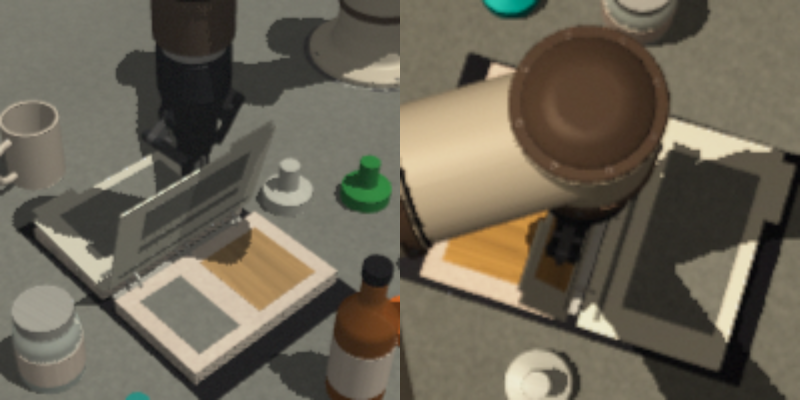

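The leaf is past upright, leaning left, and the lower leaf still lies at right. I fold it down.

Call:
{"op": "drive_tool", "data": {
  "targets": [
    [1,-15,0,4,0],
    [1,-31,0,9,0],
    [1,-46,0,18,0],
    [1,-60,0,29,0],
    [1,-70,0,44,0],
    [1,-79,0,59,0],
    [1,-90,0,72,0],
    [1,-101,0,84,0],
    [1,-105,0,94,0],
    [1,-109,0,101,0],
    [1,-109,0,105,0],
    [1,-109,0,107,0]
  ]
}}

```text
clock: 12.25
position: [568.8, 107.4, 27.1]
ee_rot: [-0.6, 0.8, 0.0, 0.0]
contact_force: [-0.3, 0.1, 0.3]
gripper_width: -0.3
grasp_force: 0.2
```

Call:
{"op": "drive_tool", "data": {
  "targets": [
    [1,0,0,1,0],
    [1,0,0,2,0],
    [1,0,0,3,0],
    [1,0,0,3,0]
  ]
}}

```text
clock: 12.65
position: [568.9, 107.3, 25.5]
ee_rot: [-0.6, 0.8, -0.0, 0.0]
contact_force: [-2.5, -0.4, 5.4]
gripper_width: -0.0
grasp_force: 2.7
```

```bash
python3 leaf.py pics/p4.png
```

```text
tool binder -7.7 123.5 25.5 [-2.5 -0.4  5.4]
```

View pics/p4.png

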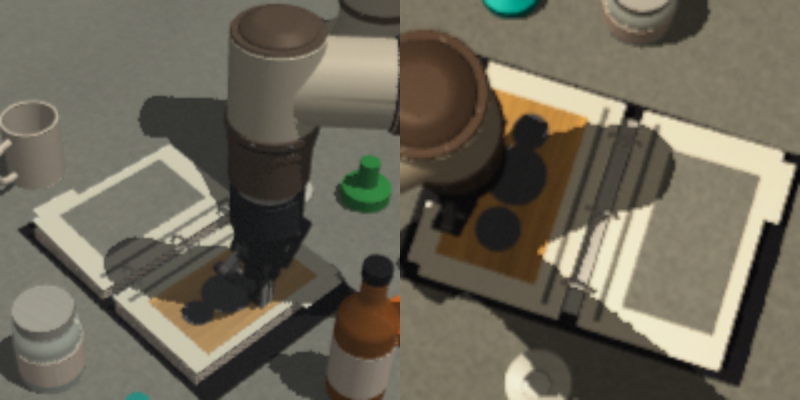

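The leaf lies flat on the left, showing its wood-coloured picture, at 5 N of press. I lift off and go back to the weight.

Call:
{"op": "drive_tool", "data": {
  "targets": [
    [1,0,0,-30,0],
    [0,0,0,-70,0],
    [-1,0,0,-115,0],
    [-1,30,40,-130,0],
    [-1,55,80,-130,0],
    [-1,85,120,-130,0],
    [-1,114,165,-130,0],
    [-1,114,165,-130,0],
    [-1,114,165,-110,0],
    [-1,114,165,-100,0],
    [-1,114,165,-100,0]
  ]
}}

```text
clock: 13.85
position: [377.8, 43.7, 123.7]
ee_rot: [-0.6, 0.8, 0.0, -0.001]
contact_force: [0.2, 0.4, 0.6]
gripper_width: 85.3
grasp_force: 0.0
```

```bash
python3 - <<'E'
from h import *
s,R=st(); print((R.T@(np.array([379,43.5,30])-s['position'])).round(1)); go(0,0,0)
b=arm.get_image('top');hsv=cv2.cvtColor(b,cv2.COLOR_BGR2HSV)
cv2.imwrite('pics/t5.png',cv2.resize(b[120:290,240:420],None,fx=4,fy=3.4))
E
```

```text
[-0.2 -1.3 93.7]
shift [   8.9 -174.   123.5] roll needed -0.2
```

View pics/t5.png

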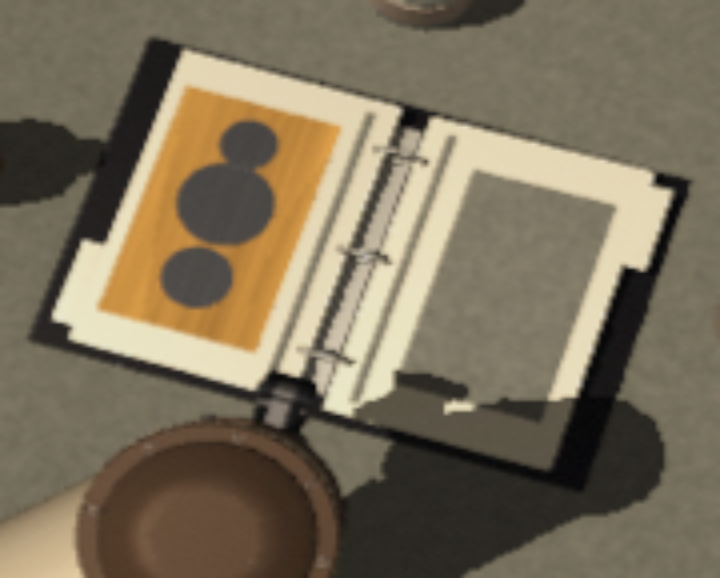

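The turned leaf lies flat at left with its tab at (75,285), and the lower leaf lies at right with its tab at (655,225). I grip the weight again.

Call:
{"op": "drive_tool", "data": {
  "targets": [
    [-1,0,0,30,0],
    [-1,0,0,60,0],
    [-1,0,0,82,0],
    [-1,0,0,93,0],
    [-1,0,0,93,0],
    [0,0,0,93,0],
    [1,0,0,93,0],
    [1,0,0,93,0],
    [1,0,0,93,0],
    [1,0,0,93,0],
    [1,0,0,93,0],
    [1,0,0,93,0]
  ]
}}

```text
clock: 15.1
position: [378.8, 44.4, 32.2]
ee_rot: [-0.6, 0.8, -0.0, 0.001]
contact_force: [-1.9, -0.2, 7.6]
gripper_width: 24.3
grasp_force: 58.8
```

Call:
{"op": "drive_tool", "data": {
  "targets": [
    [1,0,0,-3,0],
    [1,0,0,-10,0],
    [1,0,0,-25,0],
    [1,0,0,-50,0],
    [1,0,0,-80,0],
    [1,0,0,-90,0],
    [1,0,0,-90,0]
  ]
}}

```text
clock: 15.8
position: [379.1, 44.5, 122.9]
ee_rot: [-0.6, 0.8, -0.0, 0.002]
contact_force: [0.2, 0.2, -3.8]
gripper_width: 24.1
grasp_force: 59.5
```

```bash
python3 - <<'E'
from h import *
go(-5,85,120);go(-5,85,60); print(st()[0]['position'])
E
```

```text
shift [ -74.8 -167.6    3.6] roll needed -0.2
shift [ -74.6 -167.4   63.6] roll needed -0.2
[379.07588907  44.52057809 122.90313715]
```

Call:
{"op": "drive_tool", "data": {
  "targets": [
    [1,-12,-27,0,0],
    [1,-28,-63,0,0],
    [1,-44,-99,0,0],
    [1,-60,-135,0,0],
    [1,-75,-168,0,0],
    [1,-75,-168,0,0],
    [1,-75,-168,20,0],
    [1,-75,-168,40,0],
    [1,-75,-168,54,0],
    [1,-75,-168,60,0],
    [1,-75,-168,60,0]
  ]
}}

```text
clock: 16.9
position: [559.2, 68.6, 59.7]
ee_rot: [-0.6, 0.8, 0.001, -0.002]
contact_force: [0.3, -0.1, -3.1]
gripper_width: 24.4
grasp_force: 60.0
```

Call:
{"op": "drive_tool", "data": {
  "targets": [
    [1,0,0,1.5,0],
    [1,0,0,3,0],
    [1,0,0,4,0],
    [1,0,0,5,0],
    [1,0,0,5,0]
  ]
}}

```text
clock: 17.4
position: [561.0, 69.3, 57.7]
ee_rot: [-0.6, 0.8, -0.0, 0.001]
contact_force: [-3.0, 0.3, 4.5]
gripper_width: 24.5
grasp_force: 60.9
```

Contact came at the expected height. I release and retreat.

Call:
{"op": "drive_tool", "data": {
  "targets": [
    [1,0,0,0,0],
    [0.5,0,0,0,0],
    [0,0,0,0,0],
    [-0.5,0,0,0,0],
    [-0.5,0,0,0,0],
    [-0.5,0,0,-10,0],
    [-0.5,0,0,-30,0],
    [-0.5,0,0,-65,0],
    [-0.5,0,0,-110,0],
    [-0.5,0,0,-150,0],
    [-0.5,0,0,-150,0]
  ]
}}

```text
clock: 18.5
position: [564.5, 70.0, 214.0]
ee_rot: [-0.601, 0.799, -0.003, 0.007]
contact_force: [0.5, 0.6, 0.1]
gripper_width: 63.5
grasp_force: 0.0
```

Call:
{"op": "drive_tool", "data": {
  "targets": [
    [-0.5,50,50,0,0],
    [-0.5,85,85,0,0],
    [-0.5,120,120,0,0],
    [-0.5,120,120,0,0],
    [-0.5,120,120,0,0]
  ]
}}

```text
clock: 19.0
position: [409.5, -13.7, 206.9]
ee_rot: [-0.6, 0.8, 0.0, 0.0]
contact_force: [-0.3, 0.3, 0.7]
gripper_width: 64.0
grasp_force: 0.0
```

```bash
python3 leaf.py pics/p6.png
```

```text
tool binder -127.5 -36.8 206.9 [-0.3  0.3  0.7]
```

View pics/p6.png

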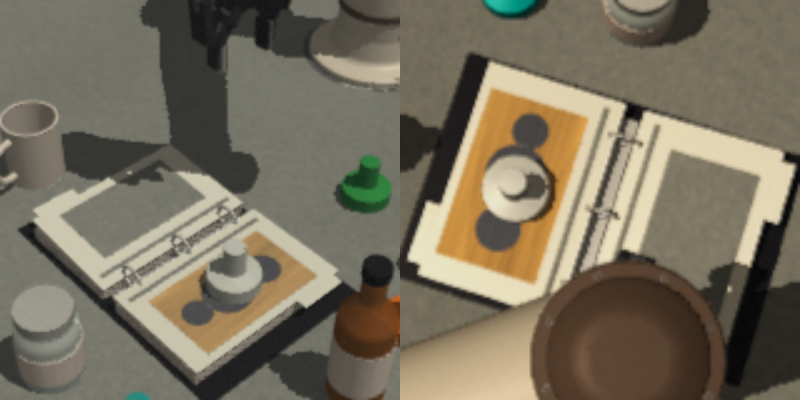

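The weight stands upright mid-leaf (scene (233,275), top (517,185)). The leaf is flat, and the mug, jar and bottle are where they were.

```bash
python3 -c "
from bench import arm
print(arm.job_done())"
```

```text
the job is handed in; nothing more can be done
None
```

The job is handed in at about 19 s: the top leaf is turned flat onto the left pages, the aluminium weight stands upright on it, and the last pictures show the lower leaf, mug, bottle and jar still in place.

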